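Hold a sprung clip open around a price card's edge

ROBOT

A 6-joint arm with a two-finger parallel gripper is mounted at the origin on a cart in front of the work surface, level with it; the furniture and walls round the work are solid. World frame = base frame: x ahead of the robot, y to its left, z up, the work surface at z = 0. Lengths are in m, angles in degrees, forces in N, time in s.
With the tool pointing down it reaches from about 0.25 to 0.725 m from the base axis. Payload 9.7 kg.
Tool frame: the origin (TCP) lies at the very end of the fingers, on their centre line; the grasp point (between the pads) lies 19 mm behind it (bot.grip_depth is the distance from the TCP to the grasp point, in m); z points along the fingers, y is the direction in which the jaws open and shut (so a half turn about z gives the same grasp; the last joint's range is limited). The gripper opens to 85 mm and grips with 20 to 120 N. Pads are 22 mm wide; open, the fingers measure 114 mm over their backs; the gripper's body (76 mm by 85 mm) begins 54 mm behind the grasp point. The pads swing forward as they close: fully open they stand 13 mm farther back than shut.
Start: joints at [65.088, 4.979, 10.078, 95.1, 0, 90], TCP at [0.232, 0.499, 0.231] pointing down, gripper open.
Joint ranges: [-179.16, 179.16], [-48.56, 103.87], [-65.8, 70.77], [-126.05, 130.52], [-82.76, 87.17], [-180, 180]. Speed limits (degrees/s): [127.2, 127.2, 147.25, 180, 180, 180].

INTERFACE

Orientations are given as [roll, pitch, yaw] about the fixed x, y, z axes, in that order (R = Rz(yaw) Ry(pitch) Rx(roll)).
In Python, from workcell import telemetry, optics, order, bot gives the robot as it stands. The module is installed in compiled form; this text tells all that it offers.
- The arm moves only by the shell command python3 -m inch 'ROWS' [FORCE]. ROWS is JSON, a list of rows, each a list of 7 numbers: the shift along the tool's x, y, z in m, then the turn, a rotation vector about the tool's x, y, z in rad, then the closure, from 0 (fully open) to 1 (shut). In form: [[tx, ty, tz, rx, ry, rz, grip], ...]. A call has 1 to 12 rows; each row is the pose to reach, as a shift and turn from the pose commanded when the call began, along the tool's axes at that moment; what a row does not reach only later rows make up. A row lasts 1/12 s, in which the tool goes at most 41.7 mm and 7.16 degrees, less where a joint would pass 70% of its speed; a pose out of reach is approached as far as the arm can. A call with a gripper value outside its range is refused whole. The fingers move at their own pace and stop on an object; FORCE is the grip in N (left out, the last holds). Time passes only in rows, so rows that repeat a pose let the fingers close. It gives the time, the measured TCP pose, the force and the opening at its end, in the units of the state.
- telemetry.get_obs(): the state, without advancing time (a new reading comes with each control period).
- optics.camera(name): name is "side" or "top"; returns (picture, depth): 384x512x3 uint8, red, green, blue; 384x512 float32, m along the optical axis (not along the pixel's ray), 0 where there is no reading.
- optics.camera_info(name): a dict with "camera_matrix" (3x3 intrinsics, pixels), "xyz" and "attitude" of the camera in the world. Camera axes: x right, y down, z forward; pixel columns grow to the right and rows downward; lengths in m; the calibration is good to about 2 mm. A picture is of the moment at which its call begins. camera_info takes no time and is no camera call.
- order.job_done(): hands the job in, once; it reports no verdict.
The state is a dict: "time": time; "q": joint angles; "qd": joint speeds; "joint_efforts": joint torques, N m; "ee_pos": TCP position; "tcp_rot": TCP orientation; "wrist_force": force on the tool from outside, world axes, zero at the start; "torque": the same for the moment, N m; "opening": finger opening in m.
Only numpy, scipy, OpenCV 4.12 (cv2) and the standard library are available. Lean on these libraries where they do the work, as an engineer would, in place of code of your own. Each camera call takes 0.05 s, during which the arm holds its last target. There are 200 camera calls.

TASK

Pick up the wooden spring clip by its splayed handles, squeezing them so that its jaws spread wide, and bring it level to the taller of the two upright cards until that card's upright edge nearest the robot stands about two centimetres inside the gaping jaws, midway between them and touching neither, above the wooden foot and below the card's top. Finish while still holding the clip squeezed open there, so that I can slide a paper slip in: do not let go. Both cards, the jars, the shaker, the small price sign and the tape roll stay where they are.

Things in the scene. Friction and masses are not known exactly. Their poses are not given: they have to be found in the camera images.
- clip_center (a point): light wooden spring clip (a big clothes peg) on its side, 28 mm high, 80 g; this point is on its steel pivot pin, 14 mm above its underside. x points to the jaws (roughly away from the robot), y across, z up. Shut, the jaws lie together along +x, each 7 mm thick, and end 55 mm from the pin; the handles splay 0.28 rad each along -x and end 60 mm from the pin, 55 mm wide over their backs.
- clip_grip (a point): middle of the clip's handles, 36 mm behind the pin, half-way up the 28 mm height: 42 mm wide over their backs when shut, about 18 mm, with parallel backs, when squeezed. Squeeze along y: about 5 N on each handle starts to open the jaws, about 10 N opens them fully. x to the jaws, z up.
- clip_mouth (a point): point on the clip's middle line at the jaw tips, 55 mm ahead of the pin, half-way up the 28 mm height. With the handles fully squeezed the jaws gape about 33 mm at the tips, narrowing to the pin.
- clip_left (a joint): turn of the left jaw-and-handle about the pin, rad: 0 shut, 0.30 fully spread (mechanical stop); sprung shut; it always equals clip_right
- clip_right (a joint): turn of the right jaw-and-handle about the pin, rad: 0 shut, 0.30 fully spread; sprung shut
- tall_card: taller upright card: stiff, brown with a pale panel, 70 mm long, 3 mm thick, top 150 mm above the table, in a wooden foot 54 x 45 x 22 mm high; loose, 0.45 kg. Origin: centre of the foot's underside. x runs along the card away from the robot (nearest upright edge at x = -35 mm, the other at +35 mm), y across its thickness, z up.
- tall_edge (a point): point on the taller card's upright edge nearest the robot, 95 mm above the table; x points along the card into it, z up
- low_card: the lower upright card, 75 mm tall, same length, thickness and foot as the taller one; leave it alone. Origin and axes as for the taller card. The two cards may stand in either place.
- salt_shaker_mid (a point): clear salt shaker with a round grey-white top, 44 mm wide, 90 mm tall, on the back row; bystander, origin at its centre
- honey_jar_mid (a point): glass jar with a red lid, 58 x 62 x 86 mm tall, on the back row; bystander, origin at its centre
- jam_jar_mid (a point): glass jar with a pale lid, 62 mm wide, 99 mm tall, on the back row; bystander, origin at its centre
- tape_roll_mid (a point): roll of beige tape lying flat, 104 mm across, 25 mm high, at the back left; bystander, origin at its centre
- price_block_mid (a point): small dark price sign in a wooden block, 22 x 62 mm, 58 mm tall, to the right of the cards; bystander, origin at its centre

How it is judged:
By the outcome, as a careful person would: the job done as asked, in the order asked, and still so for the second after the job is handed in, while the arm keeps its last pose, push and grip.
It also fails if it takes over 38 s, if anything falls off the work surface, if the arm or the gripper's body presses on something with over 40 N, if the wrist force passes 120 N, or if a joint passes its speed limit or range.

## Working session

There is one attempt and no reset: what is moved stays moved. The work goes in short steps, Python scripts to look and compute and a shell command to move; the robot and the scene stay as the last step left them, time stands still between calls to the robot, and variables do not carry over. Pictures are saved under pics/ and viewed, about 8 in all and at most 12, crops included, and the job is handed in when it is done.

```bash
mkdir -p pics; cat > h.py <<'E'
import numpy as np, cv2
from scipy.spatial.transform import Rotation as R
from workcell import telemetry, optics, order, bot
def cam(n):
    i=optics.camera_info(n); return np.array(i["camera_matrix"]),np.array(i["xyz"]),i["attitude"]
def snap(n,f=None):
    p,d=optics.camera(n)
    if f: cv2.imwrite('pics/'+f,p[:,:,::-1])
    return p,d
def rot(a):
    a=np.array(a); return a if a.shape==(3,3) else R.from_euler('xyz',a,degrees=True).as_matrix()
def cloud(n,d):
    K,t,a=cam(n); v,u=np.mgrid[:384,:512]
    c=np.stack([(u-K[0,2])/K[0,0]*d,(v-K[1,2])/K[1,1]*d,d],-1)
    return c@rot(a).T+t
def onplane(n,uv,z):
    K,t,a=cam(n); uv=np.atleast_2d(uv).astype(float)
    r=np.c_[(uv[:,0]-K[0,2])/K[0,0],(uv[:,1]-K[1,2])/K[1,1],np.ones(len(uv))]@rot(a).T
    return t+r*((z-t[2])/r[:,2])[:,None]
def proj(n,p):
    K,t,a=cam(n); c=(np.atleast_2d(p)-t)@rot(a)@K.T
    return c[:,:2]/c[:,2:]
E
python3 - <<'E'
from h import *
for n in('side','top'):
    i=optics.camera_info(n);print(n,i)
    p,d=snap(n,n+'0.png');np.savez('pics/'+n+'0.npz',p=p,d=d)
o=telemetry.get_obs();print(o)
E
```

```text
side {'camera_matrix': array([[454.10670213,   0.        , 253.09273001],
       [  0.        , 454.10670213, 195.28122597],
       [  0.        ,   0.        ,   1.        ]]), 'xyz': array([0.50169437, 0.78280212, 0.82414056]), 'attitude': array([-135.88145473,    0.3491433 , -167.603494  ])}
top {'camera_matrix': array([[497.20512207,   0.        , 251.7599355 ],
       [  0.        , 497.20512207, 196.99373988],
       [  0.        ,   0.        ,   1.        ]]), 'xyz': array([0.57102681, 0.09586733, 1.35456319]), 'attitude': array([-176.97123002,   -0.69932925,  -89.17557959])}
{'time': 0.1, 'q': array([6.50880381e+01, 5.00807185e+00, 1.00399961e+01, 9.51002568e+01,
       6.73446640e-04, 9.00018428e+01]), 'qd': array([-0.0211747 ,  0.00476105,  0.12578753, -0.01912896,  0.12765522,
        0.07062779]), 'joint_efforts': array([-2.23903021e-04, -5.21557617e+01,  4.65655267e+01,  1.59612374e-02,
        6.00648627e-05, -8.72761234e-06]), 'ee_pos': array([0.23158457, 0.49864158, 0.23066176]), 'tcp_rot': array([-1.79931667e+02, -6.71248425e-04,  1.55086195e+02]), 'wrist_force': array([-0.24301682, -0.75651517,  1.04589153]), 'torque': array([0.00406551, 0.03840267, 0.00287003]), 'opening': 0.0849976954643213}
```

View pics/top0.png

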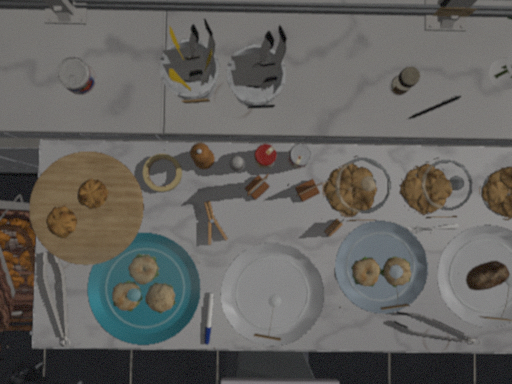

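View pics/side0.png

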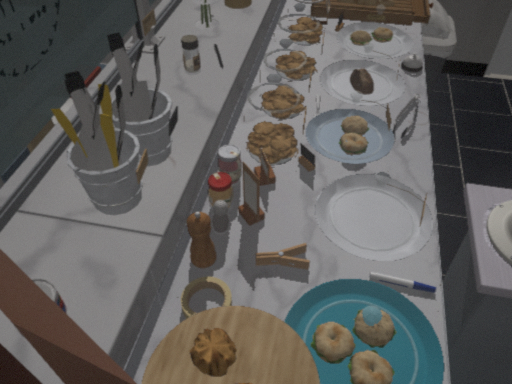

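The top view shows the clip at about (213,222), with one card at (257,187) and the other at (306,190). In the side view the taller card is at (250,195), the lower at (264,170) and the clip at (283,257). I'll zoom in and measure.

```bash
python3 - <<'E'
from h import *
T=np.load('pics/top0.npz');S=np.load('pics/side0.npz')
a=cv2.resize(T['p'][140:260,130:350],None,fx=3.6,fy=3.6,interpolation=cv2.INTER_CUBIC)
cv2.imwrite('pics/topc.png',np.clip(a[:,:,::-1]*1.6,0,255))
a=cv2.resize(S['p'][130:290,180:340],None,fx=3.7,fy=3.7,interpolation=cv2.INTER_CUBIC)
cv2.imwrite('pics/sidec.png',np.clip(a[:,:,::-1]*1.4,0,255))
P=cloud('top',T['d'])
print('table',P[222,240],P[230,190],P[200,230])
for v,u in[(187,257),(190,306),(155,202),(163,238),(154,266),(155,300),(228,335),(170,145)]:
    w=P[v-14:v+15,u-16:u+17].reshape(-1,3);m=w[:,2].argmax();print((u,v),P[v,u].round(3),'max',w[m].round(3))
print(proj('top',telemetry.get_obs()['ee_pos']),proj('side',telemetry.get_obs()['ee_pos']))
# clip region
m=(P[...,2]>.015)&(P[...,2]<.045)
n,l,s,c=cv2.connectedComponentsWithStats((m[195:250,195:235]).astype(np.uint8));print(s,c)
E
```

```text
table [0.57433766 0.11136681 0.0007998 ] [0.55074586 0.24635177 0.00338936] [6.33811814e-01 1.39547060e-01 5.36013278e-04]
(257, 187) [0.669 0.067 0.025] max [0.571 0.096 1.355]
(306, 190) [ 0.659 -0.058  0.076] max [0.571 0.096 1.355]
(202, 155) [0.737 0.206 0.136] max [0.571 0.096 1.355]
(238, 163) [0.725 0.118 0.088] max [0.571 0.096 1.355]
(266, 154) [0.749 0.046 0.088] max [0.571 0.096 1.355]
(300, 155) [ 0.746 -0.039  0.101] max [0.571 0.096 1.355]
(335, 228) [ 0.562 -0.144  0.018] max [0.571 0.096 1.355]
(145, 170) [0.71  0.368 0.024] max [0.571 0.096 1.355]
[[ 61.26850961 374.35426185]] [[511.35799938 395.13613798]]
[[   0    0   40   55 1925]
 [   9    5   24   45  275]] [[19.85246753 27.07012987]
 [17.03272727 26.50909091]][ WARN:0@0.696] global loadsave.cpp:1063 imwrite_ Unsupported depth image for selected encoder is fallbacked to CV_8U.
```

View pics/topc.png

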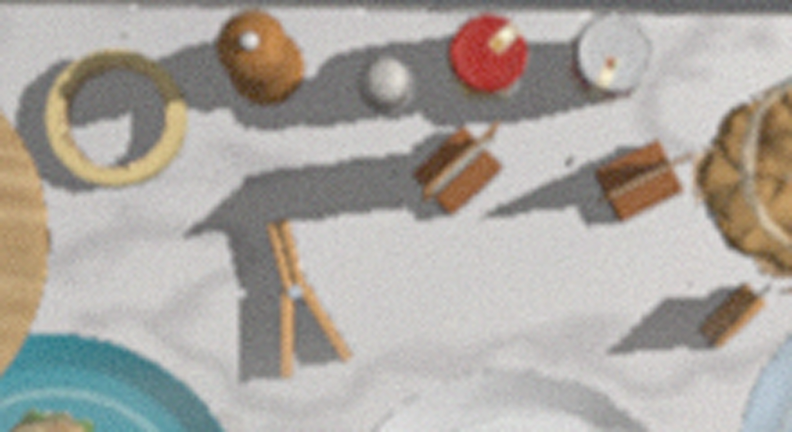

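View pics/sidec.png

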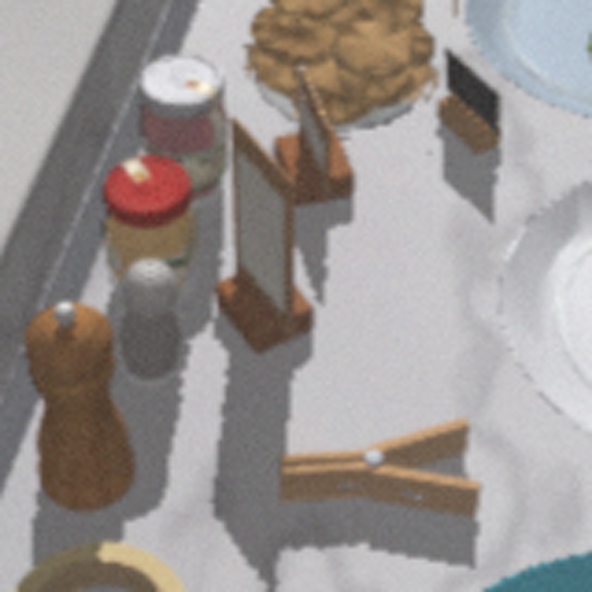

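```bash
python3 - <<'E'
from h import *
T=np.load('pics/top0.npz');S=np.load('pics/side0.npz')
P=cloud('top',T['d'])
sub=P[195:250,195:235].reshape(-1,3)
c=sub[(sub[:,2]>.02)&(sub[:,2]<.04)]
print('clip n',len(c),'z',np.median(c[:,2]))
q=c[:,:2]-c[:,:2].mean(0);w,V=np.linalg.eigh(q.T@q);d=V[:,1]*np.sign(V[0,1]);n=np.array([-d[1],d[0]])
s=q@d
print('yaw pca',np.degrees(np.arctan2(d[1],d[0])),'extent',s.min(),s.max())
for a in np.linspace(s.min(),s.max(),9)[:-1]:
    k=(s>=a)&(s<a+.0145); t=q[k]@n; print(round(a,3),k.sum(),t.min().round(4),t.max().round(4),t.mean().round(4))
m=c[:,:2].mean(0);print('mean',m,'pin est by tip',m+d*(s.max()-.055),'pin by px',onplane('top',[[130+294/3.6,140+292/3.6]],.03))
for nm,D,r in(('top',T,(165,215,235,285)),('side',S,(150,230,225,270))):
    Q=cloud(nm,D['d'])[r[0]:r[1],r[2]:r[3]].reshape(-1,3)
    k=(Q[:,2]>.04)&(Q[:,2]<.16)&(Q[:,0]>.58)&(Q[:,0]<.72)&(Q[:,1]>.01)&(Q[:,1]<.11);Q=Q[k]
    xy=Q[:,:2];vx,vy,x0,y0=cv2.fitLine(xy.astype(np.float32),cv2.DIST_HUBER,0,.001,.001).ravel()
    if vx<0:vx,vy=-vx,-vy
    t=(xy-[x0,y0])@[vx,vy];e=(xy-[x0,y0])@[-vy,vx]
    print(nm,'n',len(Q),'z',np.percentile(Q[:,2],[2,50,98]).round(3),'yaw',np.degrees(np.arctan2(vy,vx)),'resid',e.std(),'t',np.percentile(t,[0,2,98,100]).round(4),'near',np.array([x0,y0])+np.percentile(t,1)*np.array([vx,vy]),'far',np.array([x0,y0])+np.percentile(t,99)*np.array([vx,vy]))
# ray checks, top corners at z=.15 in both views
print('top near/far',onplane('top',[[130+420/3.6,140+200/3.6],[130+496/3.6,140+126/3.6]],.15)[:,:2])
print('side far/near',onplane('side',[[180+234/3.7,130+120/3.7],[180+293/3.7,130+182/3.7]],.15)[:,:2])
E
```

```text
clip n 265 z 0.027932226524776782
yaw pca 16.794225339173174 extent -0.055086659709905055 0.05904060507793515
-0.055 34 -0.0263 0.0258 0.0004
-0.041 36 -0.0222 0.0216 -0.0008
-0.027 34 -0.0179 0.0182 0.0002
-0.012 39 -0.0136 0.0142 0.0002
0.002 35 -0.0095 0.0095 0.0
0.016 28 -0.0077 0.0082 0.0
0.031 32 -0.0076 0.0081 0.0003
0.045 30 -0.0075 0.0075 0.0001
mean [0.57426756 0.18570479] pin est by tip [0.57813583 0.18687226] pin by px [[0.57554014 0.18636962 0.03      ]]
top n 87 z [0.045 0.132 0.154] yaw -46.403355 resid 0.0010391322841190426 t [-0.0324 -0.032   0.0347  0.0368] near [0.64526443 0.09290228] far [0.69212223 0.04369098]
side n 605 z [0.042 0.099 0.15 ] yaw -45.852917 resid 0.0033872120615349305 t [-0.0388 -0.0373  0.042   0.058 ] near [0.64401372 0.09749472] far [0.70448643 0.03519424]
top near/far [[0.63827971 0.09449045]
 [0.6891351  0.04388563]]
side far/near [[0.68932109 0.05037239]
 [0.64358243 0.09559687]]
```

The clip is at pin (0.577,0.187), yaw 17°. The tall card's near edge is at (0.643,0.095), yaw -46°. I'll move above the handles in two stages.

```bash
python3 -m inch '[[-0.21,-0.08,0.03,0,0,0.7,0],[-0.21,-0.08,0.03,0,0,0.7,0],[-0.21,-0.08,0.03,0,0,0.7,0],[-0.21,-0.08,0.03,0,0,0.7,0],[-0.21,-0.08,0.03,0,0,0.7,0],[-0.21,-0.08,0.03,0,0,0.7,0],[-0.418,-0.161,0.06,0,0,1.4,0],[-0.418,-0.161,0.06,0,0,1.4,0],[-0.418,-0.161,0.06,0,0,1.4,0],[-0.418,-0.161,0.06,0,0,1.4,0],[-0.418,-0.161,0.06,0,0,1.4,0],[-0.418,-0.161,0.06,0,0,1.4,0]]'; python3 -c "
from h import *;o=telemetry.get_obs();print(o['q'],o['ee_pos'],o['tcp_rot'])"
```

```text
time: 1.1
ee_pos: [0.5451, 0.173, 0.1697]
tcp_rot: [-180.0, 0.1, 74.3]
wrist_force: [0.5, 1.3, -0.5]
opening: 0.0853
[ 1.76352669e+01  7.23554293e+00  5.70498524e+00  8.85470642e+01
 -5.41122417e-02  1.23320353e+02] [0.54511291 0.17300693 0.16968509] [-1.79964863e+02  8.78560666e-02  7.43149771e+01]
```

```bash
python3 -m inch '[[0.003,-0.0035,0.0,0,0,-1.4,0],[0.003,-0.0035,0.0,0,0,-1.4,0],[0.003,-0.0035,0.0,0,0,-1.4,0],[0.003,-0.0035,0.0,0,0,-1.4,0],[0.003,-0.0035,0.0,0,0,-1.4,0],[0.003,-0.0035,0.0,0,0,-1.4,0],[0.003,-0.0035,0.0,0,0,-1.4,0],[0.003,-0.0035,0.0,0,0,-1.4,0],[0.003,-0.0035,0.0,0,0,-1.4,0],[0.003,-0.0035,0.0,0,0,-1.4,0],[0.003,-0.0035,0.0,0,0,-1.4,0],[0.003,-0.0035,0.0,0,0,-1.4,0]]'; python3 -m inch '[[0,0,0.05,0,0,-0.738,0],[0,0,0.08,0,0,-0.738,0],[0,0,0.08,0,0,-0.738,0],[0,0,0.08,0,0,-0.738,0],[0,0,0.08,0,0,-0.738,0],[0,0,0.08,0,0,-0.738,0],[0,0,0.08,0,0,-0.738,0],[0,0,0.08,0,0,-0.738,0]]';  python3 - <<'E'
from h import *
o=telemetry.get_obs();print(o['q'],o['ee_pos'],o['tcp_rot'])
a,_=snap('top');b,_=snap('side')
a=cv2.resize(a[130:270,130:320],None,fx=2.1,fy=2.1);b=cv2.resize(b[130:290,180:370],None,fx=2.1,fy=2.1)
h=max(len(a),len(b));f=lambda x:np.pad(x,((0,h-len(x)),(0,0),(0,0)))
cv2.imwrite('pics/a1.png',np.hstack([f(a),f(b)])[:,:,::-1])
E
```

```text
time: 2.1
ee_pos: [0.5402, 0.1805, 0.1708]
tcp_rot: [-180.0, -0.0, 155.4]
wrist_force: [0.1, 0.2, 0.0]
opening: 0.0855
time: 2.77
ee_pos: [0.5403, 0.1805, 0.0911]
tcp_rot: [-180.0, -0.0, -162.9]
wrist_force: [0.6, -0.4, 0.5]
opening: 0.0852
[ 1.84747739e+01  7.21808936e+00 -2.98637771e+00  7.98163803e+01
 -8.75135200e-04  1.42033888e+00] [0.5402621  0.18050012 0.09108836] [-1.79998608e+02 -2.08192732e-02 -1.62945565e+02]
```

View pics/a1.png

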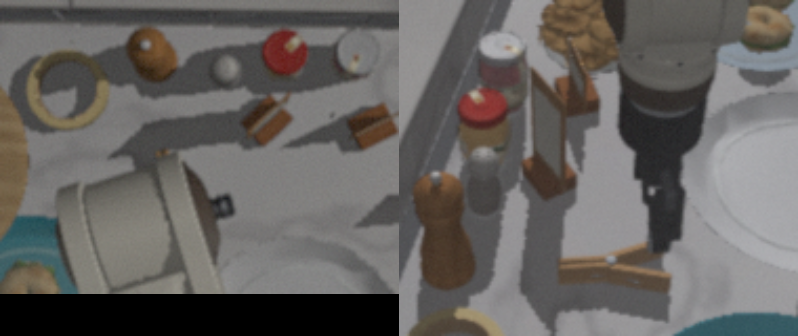

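The gripper is over the handles (side view, fingers at about (660,230), just above the handle end), and it's clear of everything. I'll lower it and squeeze.

```bash
python3 -m inch '[[-0.001,-0.0043,0.03,0,0,0,0],[-0.001,-0.0043,0.055,0,0,0,0],[-0.001,-0.0043,0.07,0,0,0,0],[-0.001,-0.0043,0.08,0,0,0,0],[-0.001,-0.0043,0.085,0,0,0,0],[-0.001,-0.0043,0.085,0,0,0,0],[-0.001,-0.0043,0.085,0,0,0,0]]' 30; python3 -m inch '[[0,0,0,0,0,0,0.4],[0,0,0,0,0,0,0.5],[0,0,0,0,0,0,0.6],[0,0,0,0,0,0,0.7],[0,0,0,0,0,0,0.8],[0,0,0,0,0,0,0.9],[0,0,0,0,0,0,1],[0,0,0,0,0,0,1],[0,0,0,0,0,0,1],[0,0,0,0,0,0,1],[0,0,0,0,0,0,1],[0,0,0,0,0,0,1]]' 30;  python3 - <<'E'
from h import *
a,_=snap('top');b,_=snap('side')
a=cv2.resize(a[130:270,130:320],None,fx=2.1,fy=2.1);b=cv2.resize(b[130:290,180:370],None,fx=2.1,fy=2.1)
h=max(len(a),len(b));f=lambda x:np.pad(x,((0,h-len(x)),(0,0),(0,0)))
cv2.imwrite('pics/a2.png',np.hstack([f(a),f(b)])[:,:,::-1])
E
```

```text
time: 3.45
ee_pos: [0.543, 0.1769, 0.0071]
tcp_rot: [180.0, 0.1, -162.7]
wrist_force: [0.2, 0.1, 0.0]
opening: 0.0855
time: 4.45
ee_pos: [0.5435, 0.1771, 0.0081]
tcp_rot: [180.0, 0.2, -162.6]
wrist_force: [-3.1, -0.3, 11.1]
opening: 0.018
```

View pics/a2.png

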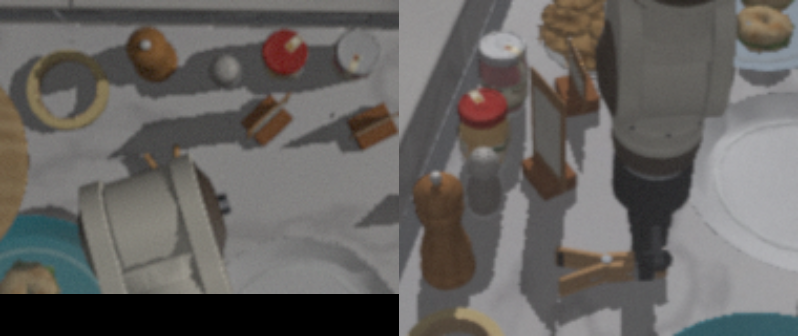

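Opening is 18 mm and the jaws are gaping (side view, tips at about (560,257) and (562,290)). I'll lift, then turn to line up with the card at a standoff.

```bash
python3 -m inch '[[0,0,-0.01,0,0,0,1],[0,0,-0.03,0,0,0,1],[0,0,-0.05,0,0,0,1],[0,0,-0.07,0,0,0,1],[0,0,-0.081,0,0,0,1],[-0.003,0.003,-0.081,0,0,0.1,1],[-0.006,0.006,-0.081,0,0,0.2,1],[-0.009,0.009,-0.081,0,0,0.3,1],[-0.012,0.01,-0.081,0,0,0.4,1],[-0.012,0.01,-0.081,0,0,0.5,1],[-0.012,0.01,-0.081,0,0,0.6,1],[-0.012,0.01,-0.081,0,0,0.7,1]]';python3 -m inch '[[0,0,0,0,0,0.1,1],[0,0,0,0,0,0.2,1],[0,0,0,0,0,0.3,1],[0,0,0,0,0,0.4,1],[0,0,0,0,0,0.405,1],[0,0,0,0,0,0.405,1],[0,0,0,0,0,0.405,1]]';  python3 - <<'E'
from h import *
a,da=snap('top');b,db=snap('side')
np.savez('pics/m3.npz',a=a,da=da,b=b,db=db)
o=telemetry.get_obs();print(o['ee_pos'],o['tcp_rot'])
a=cv2.resize(a[130:270,170:290],None,fx=3.2,fy=3.2);b=cv2.resize(b[140:280,210:330],None,fx=3.2,fy=3.2)
cv2.imwrite('pics/a3.png',np.hstack([a,b])[:,:,::-1])
E
```

```text
time: 5.55
ee_pos: [0.551, 0.1899, 0.0871]
tcp_rot: [-180.0, -0.0, 157.0]
wrist_force: [-1.1, 0.6, -1.4]
opening: 0.0182
time: 6.13
ee_pos: [0.551, 0.1898, 0.0872]
tcp_rot: [-180.0, -0.0, 134.2]
wrist_force: [0.5, -0.4, -0.4]
opening: 0.0176
[0.5510206  0.18983747 0.08725045] [-1.79991991e+02 -5.17190290e-03  1.34180272e+02]
```

View pics/a3.png

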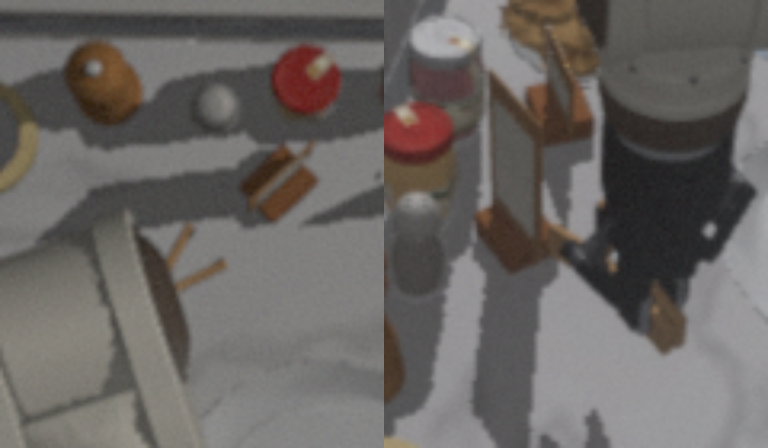

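In the top view the gaping tips are at crop (190,230) and (225,265), pointing at the card edge at crop (245,205). I'll measure the jaws from the depth and work out the remaining move.

```bash
python3 - <<'E'
from h import *
D=np.load('pics/m3.npz');P=cloud('top',D['da']);o=telemetry.get_obs();e=o['ee_pos'];th=np.radians(o['tcp_rot'][2])
d=-np.array([np.cos(th),np.sin(th)]);n=np.array([-d[1],d[0]])
print('dir',np.degrees(np.arctan2(d[1],d[0])))
Q=P[195:225,215:250].reshape(-1,3);Q=Q[(Q[:,2]>.08)&(Q[:,2]<.13)]
s=(Q[:,:2]-e[:2])@d;t=(Q[:,:2]-e[:2])@n
print('z',np.percentile(Q[:,2],[10,50,90]),'n',len(Q),'smax',np.sort(s)[-8:].round(4))
for a in np.arange(.05,.1,.007):
    k=(s>=a)&(s<a+.007)
    L=t[k&(t>0)];r=t[k&(t<0)]
    if len(L)and len(r):print(a.round(3),L.min().round(4),L.max().round(4),r.min().round(4),r.max().round(4),'mid',((np.median(L)+np.median(r))/2).round(4))
print('tips px z=.105',onplane('top',[[170+190/3.2,130+228/3.2],[170+226/3.2,130+263/3.2]],.107)[:,:2])
# card in this picture
for nm,dd,r in(('top',D['da'],(165,215,240,285)),('side',D['db'],(150,215,225,262))):
    X=cloud(nm,dd)[r[0]:r[1],r[2]:r[3]].reshape(-1,3)
    X=X[(X[:,2]>.04)&(X[:,2]<.155)&(X[:,0]>.62)&(X[:,0]<.71)&(X[:,1]>.03)&(X[:,1]<.11)]
    vx,vy,x0,y0=cv2.fitLine(X[:,:2].astype(np.float32),cv2.DIST_HUBER,0,.001,.001).ravel()
    if vx<0:vx,vy=-vx,-vy
    u=(X[:,:2]-[x0,y0])@[vx,vy];E=np.array([x0,y0])+np.percentile(u,2)*np.array([vx,vy])
    print(nm,'yaw',np.degrees(np.arctan2(vy,vx)),'near',E,'len',np.ptp(u),'edge rel: s',(E-e[:2])@d,'t',(E-e[:2])@n,'centre t',(np.array([x0,y0])-e[:2])@n)
E
```

```text
dir -45.819728260258834
z [0.10113446 0.10631433 0.10946327] n 101 smax [0.0886 0.0891 0.0893 0.0903 0.0904 0.0909 0.091  0.0921]
0.057 0.0076 0.0157 -0.0127 -0.0056 mid 0.0005
0.064 0.0107 0.0176 -0.0159 -0.0071 mid 0.0011
0.071 0.0123 0.0197 -0.0177 -0.0107 mid 0.001
0.078 0.0147 0.0213 -0.0192 -0.0139 mid 0.0011
0.085 0.0158 0.0237 -0.0208 -0.0137 mid 0.001
tips px z=.105 [[0.62571085 0.13762823]
 [0.59867736 0.10896821]]
top yaw -45.78139 near [0.64496393 0.09257576] len 0.06969218115378593 edge rel: s 0.1352221211946905 t -0.0004119358298853526 centre t -0.0003953206991243481
side yaw -45.96681 near [0.64431026 0.09734681] len 0.07401770891349448 edge rel: s 0.1313449943567396 t 0.002444315133295797 centre t 0.0023221109525414173
```

```bash
python3 -m inch '[[-0.006,-0.0008,0,0,0,0,1],[-0.014,-0.0008,0,0,0,0,1],[-0.022,-0.0008,0,0,0,0,1],[-0.03,-0.0008,0,0,0,0,1],[-0.038,-0.0008,0,0,0,0,1],[-0.045,-0.0008,0,0,0,0,1],[-0.051,-0.0008,0,0,0,0,1],[-0.056,-0.0008,0,0,0,0,1],[-0.06,-0.0008,0,0,0,0,1],[-0.062,-0.0008,0,0,0,0,1],[-0.062,-0.0008,0,0,0,0,1],[-0.062,-0.0008,0,0,0,0,1]]';  python3 - <<'E'
from h import *
a,da=snap('top');b,db=snap('side')
o=telemetry.get_obs();e=o['ee_pos'];th=np.radians(o['tcp_rot'][2]);print(e,o['tcp_rot'],o['wrist_force'])
d=-np.array([np.cos(th),np.sin(th)]);n=np.array([-d[1],d[0]])
P=cloud('top',da)[165:225,215:285].reshape(-1,3)
s=(P[:,:2]-e[:2])@d;t=(P[:,:2]-e[:2])@n;z=P[:,2]
k=(z>.08)&(z<.118)&(abs(t)<.03)&(abs(t)>.006)&(s>.05)&(s<.1)
for A in np.arange(.05,.095,.007):
    g=k&(s>=A)&(s<A+.007);L=t[g&(t>0)];r=t[g&(t<0)]
    if len(L)and len(r):print(A.round(3),L.min().round(4),L.max().round(4),r.min().round(4),r.max().round(4),'mid',((np.median(L)+np.median(r))/2).round(4),'z',np.median(z[g]).round(4))
print('tip s',np.sort(s[k])[-4:])
c=(z>.12)&(z<.156)&(abs(t)<.012)&(s>.05)&(s<.16);print('card',c.sum(),'s',np.percentile(s[c],[0,3,97,100]).round(4),'t',np.percentile(t[c],[5,50,95]).round(4))
P=cloud('side',db);s=(P[...,:2]-e[:2])@d;t=(P[...,:2]-e[:2])@n;z=P[...,2]
c=(z>.115)&(z<.15)&(abs(t)<.012)&(s>.05)&(s<.16);print('side card',c.sum(),'s',np.percentile(s[c],[0,3,97,100]).round(4),'t',np.percentile(t[c],[5,50,95]).round(4))
c=(z>.075)&(z<.12)&(t>.007)&(t<.03)&(s>.075)&(s<.1);print('side L jaw',c.sum(),'s',s[c].max(),'z',np.percentile(z[c],[5,95]),'t',np.percentile(t[c],[5,95]))
a=cv2.resize(a[150:230,200:290],None,fx=4.4,fy=4.4,interpolation=2);b=cv2.resize(b[150:230,220:310],None,fx=4.4,fy=4.4,interpolation=2)
cv2.imwrite('pics/a4.png',np.hstack([a,b])[:,:,::-1])
E
```

```text
time: 7.23
ee_pos: [0.5935, 0.1448, 0.0872]
tcp_rot: [-180.0, -0.0, 134.1]
wrist_force: [-0.1, 0.5, -1.0]
opening: 0.0182
[0.59346407 0.1449755  0.08733787] [ 1.79998675e+02 -2.30939247e-03  1.34080024e+02] [ 0.89525511  0.3462312  -0.81652751]
0.085 0.0213 0.0213 -0.0215 -0.0144 mid 0.0016 z 0.1067
tip s [0.09071767 0.09088587 0.09150517 0.09276244]
card 47 s [0.0856 0.0867 0.1405 0.1432] t [0.0002 0.0014 0.0033]
side card 211 s [0.0685 0.0708 0.1358 0.1385] t [0.0017 0.0033 0.0045]
side L jaw 35 s 0.0874635203909609 z [0.08183182 0.1072463 ] t [0.01742489 0.02469421]
```

View pics/a4.png

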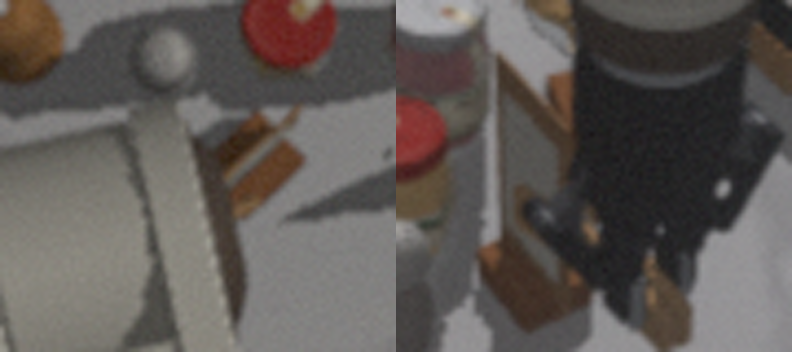

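The card edge stands about 20 mm inside the tips (edge at 71 mm, tips at 91 mm from the grip), centred to about 1 mm, with the clip level and no contact force. I'll let it settle and hand in.

```bash
python3 -m inch '[[0,0.0005,0,0,0,0,1],[0,0.0005,0,0,0,0,1],[0,0.0005,0,0,0,0,1],[0,0.0005,0,0,0,0,1],[0,0.0005,0,0,0,0,1],[0,0.0005,0,0,0,0,1]]' && python3 -c "
from h import *;print(order.job_done())"
```

```text
time: 7.83
ee_pos: [0.594, 0.1451, 0.0873]
tcp_rot: [180.0, 0.0, 134.1]
wrist_force: [-0.4, -0.5, -0.8]
opening: 0.0177
the job is handed in; nothing more can be done
None
```

I squeezed the clip open by its handles, brought it level to the taller card, and handed the job in at 7.8 s while still holding it open there.

Last checks, taken just before a final 0.5 mm centring nudge unless noted:
- **Grip:** the finger opening was about 18 mm after the nudge, so the handles are fully squeezed.
- **Depth:** the card's near edge stood about 20 mm inside the jaw tips. The two cameras agreed to within about 2–3 mm.
- **Centring:** the card was within about 1 mm of midway between the jaws. I judged this by depth measurements because the arm hid most of the clip from the top camera. I took no picture after the nudge.
- **Height:** the clip's middle was about 93 mm above the table, above the foot and below the card's top.
- **Contact:** wrist force stayed around 1 N, so nothing was touching the card. The highest reading was about 11 N, while squeezing the clip on the table.
- **Other objects:** the tall card's position matched my earlier measurements. The low card, jars, shaker, price sign and tape roll were not re-measured, but the arm's path kept clear of them and those visible in the pictures looked unmoved.

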